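# Start the document camera over the heart model

## Robot

A 6-joint arm with a two-finger parallel gripper is mounted at the origin on the work surface. World frame = base frame: x ahead of the robot, y to its left, z up, the work surface at z = 0. Lengths are in mm, angles in rad, forces in N, time in s.
With the tool pointing down it reaches from about 400 to 925 mm from the base axis. Payload 12.5 kg.
Tool frame: the origin (TCP) lies at the very end of the fingers, on their centre line; the grasp point (between the pads) lies 19 mm behind it (env.grasp_offset is the distance from the TCP to the grasp point, in mm); z points along the fingers, y is the direction in which the jaws open and shut (so a half turn about z gives the same grasp; the last joint's range is limited). The gripper opens to 95 mm and grips with 3 to 60 N. Pads are 20 mm wide; open, the fingers measure 119 mm over their backs; the gripper's body (75 mm by 180 mm) begins 59 mm behind the grasp point.
Start: joints at [-1.306, 0.491, 1.559, -0, 1.092, -0.106], TCP at [226.5, -582.536, 187.861] pointing down, gripper open.
Joint ranges: [-3.1, 3.1], [-0.84, 2.19], [0.05, 2.79], [-1.13, 4.28], [0.06, 2.93], [-2.69, 2.69]. Speed limits (rad/s): [2.22, 2.22, 2.79, 3.14, 3.14, 3.14].

## Interface

Orientations are given as [roll, pitch, yaw] about the fixed x, y, z axes, in that order (R = Rz(yaw) Ry(pitch) Rx(roll)).
In Python, from cell import env gives the robot as it stands. The module is installed in compiled form; this text tells all that it offers.
- The arm moves only by the shell command python3 -m pendant 'ROWS'. ROWS is JSON, one flat list of numbers, 5 for each row, row after row: the shift along the tool's x, y, z as a fraction of full scale, then the turn about the tool's z as a fraction of full scale, then the gripper's target within -1 to 1 (shut at 1, half-way at 0, fully open at -1). In form: [x, y, z, turn, grip, x, y, z, turn, grip, ...]. A call has 1 to 10 rows; each row shifts and turns the commanded pose from where the row before left it, along the tool's axes as they then stand; what a row does not reach is not made up. Full scale, the value 1, is 0.4 m for a shift and 180 degrees for a turn. A row lasts 1/8 s, in which the tool goes at most 62.5 mm and 10.7 degrees, less where a joint would pass 70% of its speed; a pose out of reach is approached as far as the arm can. A call with a number of a shift or a turn outside -1 to 1 is refused whole. A call with a gripper value outside its range is refused whole. The fingers move at their own pace and stop on an object; the grip force is fixed at half the most. Time passes only in rows, so rows that do not move let the fingers close. It gives the time, the measured TCP pose, the force and the opening at its end, in the units of the state.
- env.state(): the state, without advancing time (a new reading comes with each control period).
- env.read_camera(name): name is "scene" or "top"; returns the picture (384x512x3 uint8, red, green, blue); there is no depth.
- env.camera_model(name): a dict with "fx", "fy", "cx", "cy" (pixels), "k1" (the pictures are not rectified: a ray, as slopes to the right and down, at radius r is drawn at 1 + k1 r^2 times it, then the intrinsics apply), "view" (4x4, takes a point from world to camera coordinates). Camera axes: x right, y down, z forward; pixel columns grow to the right and rows downward; lengths in mm; the calibration is good to about 2 mm. A picture is of the moment at which its call begins. camera_model takes no time and is no camera call.
- env.job_done(): hands the job in, once; it reports no verdict.
Trained networks look in the newest picture that a camera, given by its name, has taken for a name from the list of things; names that differ only in an ending like _2 or _b are one class to them, and where a whole thing is asked for, a point or a joint stands for the part that bears it (a point fixed in the world has none). Each returns a list of dicts, best first, with "confidence" (0 to 1); they miss things now and then, are a little off and sometimes report something else, mostly with a low value. They report only what shows in the picture. A call takes as long as a camera call.
- env.masks_of(thing, camera): "region" (384x512 bool, what is visible of it).
- env.landmark_of(thing, camera): "xyz" ([x, y, z] in mm, in world coordinates, good to about 4 mm: a listed point, or the origin of a listed thing).
The state is a dict: "t": time; "joints": joint angles; "qvel": joint speeds; "tau": joint torques, N m; "eef_pos": TCP position; "tcp_rot": TCP orientation; "ft_force": force on the tool from outside, world axes, zero at the start; "moment": the same for the moment, N m; "opening": opening from 0.0 (shut) to 1.0 (fully open).
Only numpy, scipy, OpenCV 4.12 (cv2) and the standard library are available. Lean on these libraries where they do the work, as an engineer would, in place of code of your own. Each camera call takes 0.05 s, during which the arm holds its last target.

## Task

Get the heart model ready to show to the class by starting the document camera it stands under: push the round power button fully in so that it stays in, then tip the lamp rocker next to it over to on by pressing its raised far end fully down, and last press the long focus bar fully down for about half a second and let it come up again. Press with the fingertips; leave the two square zoom keys alone, and leave the camera arm, the heart model, the beaker, the board eraser and the paint brush where they are.

Things in the scene. Friction and masses are not known exactly. Their poses are not given: they have to be found in the camera images.
- visualiser: Document camera, light grey base 320 mm deep (x) by 340 wide (y), fixed. Origin: centre of underside, at desk height; x from front edge to back, y to the left seen from the front; the front faces the robot within 0.3 rad. Stage 32 mm high from x=-85 mm back; before it the key panel, 24 mm high at x=-160 rising to 32 at -85. One row of keys at x=-122.5 mm: y=+130 power, +70 lamp, -5 focus, -85, -125 zoom.
- power_top (a point): Centre of the top of the power button: dark grey round cap of 26 mm diameter at the left end of the key row, 8 mm proud of the panel when out, 36 mm above the desk. z is the panel's normal; pressing straight down works for all keys.
- power (a joint): Travel of the power button into the panel, m: 0 out, 0.005 fully in, 3 mm proud of the panel. It moves against about 3 N of friction, has no return spring and stays as deep as it has been pushed.
- lamp_far_end (a point): Where to press the lamp rocker: on top of its far half, 14 mm from its axle. Rocker: dark grey paddle 40 mm long (fore-aft) by 20 mm wide, three fine ribs on the far half, axle along the base's y, 6 mm above the panel. Off: far end up, this point about 41 mm above the desk; on: far end down, this point about 36 mm.
- lamp (a joint): Tilt of the lamp rocker, rad: 0 off (far end up), 0.40 fully on (far end down). It moves against 0.04 N m of friction (about 3 N at the far-end point) and stays where it is left. Starts within 0.03 of off.
- focus_top (a point): Centre of the top of the focus bar: a key 18 mm fore-aft by 50 mm wide, 8 mm proud of the panel when up, 36 mm above the desk. z is the panel's normal.
- focus (a joint): Dark grey plastic key; it moves 5 mm straight into the panel. m: 0 up, 0.005 fully down. Springs back up; 1.2 N to start, 4.2 N fully down.
- zoom_out_top (a point): Centre of the top of the left zoom key: 16 mm square, 8 mm proud of the panel, 80 mm to the right of the focus bar's centre. Leave alone.
- zoom_out (a joint): Dark grey plastic key; it moves 5 mm straight into the panel. m: 0 up, 0.005 down; springs back. Leave alone.
- zoom_in_top (a point): Centre of the top of the right zoom key: 16 mm square, 8 mm proud, 40 mm to the right of the other one. Leave alone.
- zoom_in (a joint): Dark grey plastic key; it moves 5 mm straight into the panel. m: 0 up, 0.005 down; springs back. Leave alone.
- camera_head (a point): Middle of the camera head: grey housing 105 x 58 x 34 mm, about 410 mm above the desk, underside 384 mm, over the stage and not over the keys, on a boom from a column (430 mm high, 40 mm thick at its collars) at x=+125, y=-135 mm of the base. The arm turns on the column against 0.25 N m of friction.
- heart: Anatomical heart model, 180 mm high, on a steel rod with a white foot 110 mm square and 14 mm thick, standing loose on the stage. Origin: centre of the foot's underside. Bystander.
- beaker: Empty glass beaker, 64 mm across the rim, 80 mm high, standing on the desk to the left or right of the base. Origin: centre of its underside. Bystander.
- eraser: Board eraser, wooden back on dark felt, 50 x 125 x 40 mm (x, y, z), lying on the desk on the other side of the base. Origin: centre of its underside. Bystander.
- brush: Paint brush 172 mm long and 8 mm thick lying flat on the desk in front of the key panel, along its x axis. Origin: on its underside, 105 mm from the handle's end. Bystander.

How it is judged:
By the outcome, as a careful person would: the job done as asked, in the order asked, and still so for the second after the job is handed in, with the robot touching nothing.
It also fails if it takes over 45 s, if anything falls off the work surface, if the arm or the gripper's body presses on something with over 40 N, if the wrist force passes 120 N, or if a joint passes its speed limit or range.

## Working session

There is one attempt and no reset: what is moved stays moved. The work goes in short steps, Python scripts to look and compute and a shell command to move; the robot and the scene stay as the last step left them, time stands still between calls to the robot, and variables do not carry over. Pictures are saved under pics/ and viewed, and the job is handed in when it is done.

```bash
mkdir -p pics; python3 - <<'E'
from cell import env
import cv2,numpy as np
for c in("scene","top"):
    im=env.read_camera(c); cv2.imwrite(f"pics/{c}0.png",cv2.resize(im[:,:,::-1],(768,576),interpolation=cv2.INTER_CUBIC))
    for th in("power_top","lamp_far_end","focus_top","zoom_out_top","zoom_in_top","visualiser","camera_head","beaker","eraser","brush","heart"):
        r=env.landmark_of(th,c)
        print(c,th,[(np.round(d["xyz"],1).tolist(),round(d["confidence"],2)) for d in r[:2]])
    
s=env.state();print(s)
E
```

```text
scene power_top [([544.5, 200.0, 30.8], 0.42)]
scene lamp_far_end [([539.9, 137.7, 38.8], 0.39)]
scene focus_top [([515.8, 70.4, 35.3], 0.46)]
scene zoom_out_top [([494.2, -8.5, 34.0], 0.36), ([544.6, 202.3, 31.5], 0.35)]
scene zoom_in_top [([602.7, 307.2, 5.0], 0.61), ([492.8, -45.9, 32.0], 0.56)]
scene visualiser [([634.7, 46.4, 0.7], 0.71)]
scene camera_head [([690.6, 55.1, 413.0], 0.58)]
scene beaker [([502.1, -193.8, -2.1], 0.71)]
scene eraser [([634.4, 48.4, 1.0], 0.64), ([603.0, 303.0, 4.2], 0.55)]
scene brush [([404.9, 53.0, -0.6], 0.62)]
scene heart [([683.8, 27.7, 30.5], 0.9)]
top power_top [([545.2, 202.7, 40.6], 0.54)]
top lamp_far_end [([517.4, 68.6, 33.9], 0.51), ([543.1, 139.9, 41.4], 0.46)]
top focus_top [([514.1, 67.4, 34.9], 0.41)]
top zoom_out_top [([498.3, -8.8, 33.7], 0.54), ([691.6, 55.1, 409.7], 0.38)]
top zoom_in_top [([487.5, -43.6, 39.8], 0.5)]
top visualiser [([635.9, 46.8, 0.0], 0.62)]
top camera_head [([690.6, 53.2, 407.9], 0.92), ([545.3, 139.2, 39.9], 0.6)]
top beaker [([501.9, -188.1, -1.7], 0.92)]
top eraser [([602.5, 307.7, -1.2], 0.6)]
top brush [([404.7, 49.5, 1.6], 0.48)]
top heart [([683.3, 35.6, 32.6], 0.66)]
{'t': 1.2, 'joints': array([-1.30557368e+00,  4.90874255e-01,  1.55888590e+00, -3.86428390e-05,
        1.09170572e+00, -1.05546288e-01]), 'qvel': array([ 0.00048306, -0.00167434, -0.00106564, -0.00056008, -0.00058521,
        0.00010597]), 'tau': array([ 3.79028701e-03, -6.12464333e+01, -2.58420628e+01,  6.93747844e-02,
        4.45713324e-02,  7.96860689e-06]), 'eef_pos': array([ 226.50702788, -582.53796115,  187.88180764]), 'tcp_rot': array([3.14147019e+00, 4.74601515e-05, 3.70786746e-01]), 'ft_force': array([-0.05920297,  0.53344861,  0.04519819]), 'moment': array([ 0.01578771, -0.0214248 ,  0.00614012]), 'opening': 0.9976660237447311}
```

View pics/scene0.png

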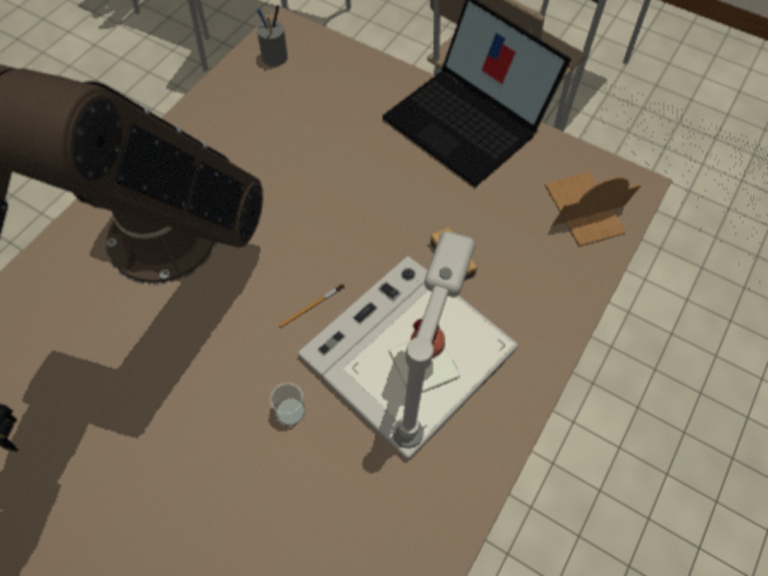

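View pics/top0.png

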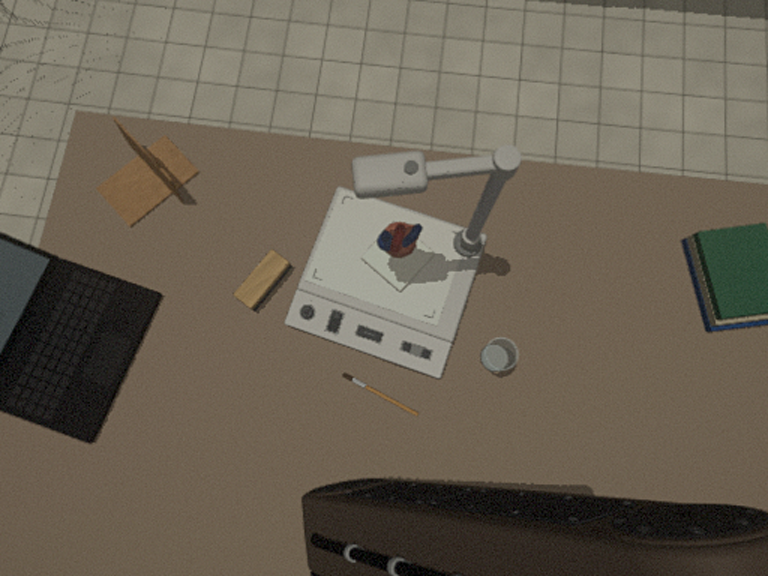

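The scene view shows power at (408,273), lamp at (390,290), focus at (365,312) and zoom at (331,343). In the top view they are at (307,312), (334,321), (369,333) and (416,350). Next I fit the base pose from the key blobs in both pictures.

```bash
cat > h.py <<'E'
from cell import env
import numpy as np,cv2
def proj(c,P):
    m=env.camera_model(c);P=np.atleast_2d(P);V=np.array(m["view"])
    q=P@V[:3,:3].T+V[:3,3];s=q[:,:2]/q[:,2:];s=s*(1+m["k1"]*(s**2).sum(1,keepdims=True))
    return s*[m["fx"],m["fy"]]+[m["cx"],m["cy"]]
def base(p,L):
    x,y,a=p;L=np.atleast_2d(L);c,s=np.cos(a),np.sin(a)
    return np.c_[x+c*L[:,0]-s*L[:,1],y+s*L[:,0]+c*L[:,1],L[:,2]]
keys=np.array([[-122.5,130,34],[-122.5,70,36],[-122.5,-5,34]])
E
python3 - <<'E'
from h import *
from scipy.optimize import least_squares
p=np.array([635,46.6,-.22])
obs={}
for c in("scene","top"):
    im=cv2.cvtColor(env.read_camera(c),cv2.COLOR_RGB2GRAY).astype(float)
    uv=proj(c,base(p,keys));o=[]
    for u,v in uv:
        r=12;x0,y0=int(u)-r,int(v)-r;w=im[y0:y0+2*r+1,x0:x0+2*r+1]
        t=(np.percentile(w,85)+w.min())/2
        n,lab,st,ce=cv2.connectedComponentsWithStats((w<t).astype(np.uint8))
        d=[np.hypot(*(ce[i]-r)) if st[i,4]>15 else 99 for i in range(1,n)]
        i=1+int(np.argmin(d));o.append(ce[i]+[x0,y0]);print(c,(u,v),o[-1],st[i])
    obs[c]=np.array(o)
f=lambda q:np.concatenate([(proj(c,base(q,keys))-obs[c]).ravel() for c in obs])
for cs in(["scene","top"],["scene"],["top"]):
    g=lambda q:np.concatenate([(proj(c,base(q,keys))-obs[c]).ravel() for c in cs])
    r=least_squares(g,p,x_scale=[1,1,.01]);print(cs,r.x,np.round(r.fun,2))
    print(base(r.x,np.array([[-122.5,130,36],[-108.5,70,41],[-122.5,-5,36]])).round(1).tolist())
E
```

```text
scene (np.float64(270.99133095002526), np.float64(182.19345291655583)) [271.6  182.38] [10  9  8  8 50]
scene (np.float64(258.38445966276777), np.float64(193.0987441401783)) [259.16455696 193.65822785] [ 7  8 13 11 79]
scene (np.float64(242.08105934426888), np.float64(207.8634441449961)) [242.79347826 208.17391304] [ 6  7 15 13 92]
top (np.float64(204.83282397822583), np.float64(207.31762054521664)) [204.34782609 207.71014493] [ 8  9 10  9 69]
top (np.float64(223.12318263645926), np.float64(213.63821970020098)) [222.76851852 213.90740741] [  7   6  11  15 108]
top (np.float64(246.33328475366636), np.float64(221.8675739764096)) [245.65517241 222.12068966] [  3   8  19  11 116]
['scene', 'top'] [ 6.35745411e+02  4.78274964e+01 -2.17710381e-01] [-0.35 -0.36 -0.48 -0.71 -0.37 -0.43  0.18 -0.56  0.06 -0.48  0.4  -0.52]
[[544.2, 201.2, 36.0], [544.9, 139.6, 41.0], [515.1, 69.4, 36.0]]
['scene'] [ 6.37871139e+02  4.69978409e+01 -2.17182253e-01] [ 0.05  0.12 -0.08 -0.21  0.04  0.09]
[[546.3, 200.3, 36.0], [547.0, 138.7, 41.0], [517.2, 68.5, 36.0]]
['top'] [ 6.34010365e+02  4.81363349e+01 -2.18692172e-01] [-0.03 -0.07 -0.15  0.04  0.18  0.03]
[[542.6, 201.6, 36.0], [543.3, 140.0, 41.0], [513.3, 69.8, 36.0]]
```

```bash
python3 -m pendant '[0,0,0,0.047,1, 0,0,0,0.047,1, 0,0,0,0.047,1, 0,0,0,0.047,1, 0.02,-0.12,0,0,1, 0.02,-0.12,0,0,1, 0.02,-0.12,0,0,1, 0.02,-0.12,0,0,1, 0.02,-0.12,0,0,1, 0.02,-0.12,0,0,1]'; python3 -m pendant '[0.02,-0.12,0,0,1, 0.02,-0.12,0,0,1, 0.02,-0.12,0,0,1, 0.02,-0.12,0,0,1, 0.02,-0.12,0,0,1, 0.02,-0.12,0,0,1, 0.02,-0.12,0,0,1, 0.02,-0.12,0,0,1, 0.02,-0.12,0,0,1, 0.02,-0.12,0,0,1]'
```

```text
t: 2.55
eef_pos: [336.5, -310.5, 188.0]
tcp_rot: [3.141, -0.0, -0.22]
ft_force: [-0.1, -0.8, 0.2]
opening: 0.026
t: 3.8
eef_pos: [519.4, 140.7, 188.0]
tcp_rot: [-3.142, -0.0, -0.22]
ft_force: [0.3, -1.0, -0.4]
opening: 0.004
```

```bash
python3 -m pendant '[0.014,-0.08,0,0,1, 0.0135,-0.081,0,0,1, 0,0,0.11,0,1, 0,0,0.11,0,1, 0,0,0.10,0,1, 0,0,0,0,1]'
python3 - <<'E'
from h import *
for c in("scene","top"):
    im=env.read_camera(c);u,v=proj(c,env.state()["eef_pos"])[0]
    print(c,u,v,proj(c,[544.2,201.2,36]))
    u,v=int(u),int(v);w=im[v-50:v+50,u-65:u+65,::-1]
    cv2.imwrite(f"pics/{c}1.png",cv2.resize(w,(780,600),interpolation=cv2.INTER_CUBIC))
print(env.state()["ft_force"],env.state()["eef_pos"])
E
```

```text
t: 4.55
eef_pos: [542.3, 199.2, 57.7]
tcp_rot: [3.139, 0.004, -0.22]
ft_force: [-0.1, 0.4, 0.6]
opening: 0.005
scene 271.1432939789444 178.30023481288427 [[271.27139656 181.71721236]]
top 203.74743518380535 205.5750523629888 [[204.43341214 207.03913729]]
[0.66362562 0.05391991 0.17930819] [544.20459243 199.63793488  60.79834691]
```

View pics/scene1.png

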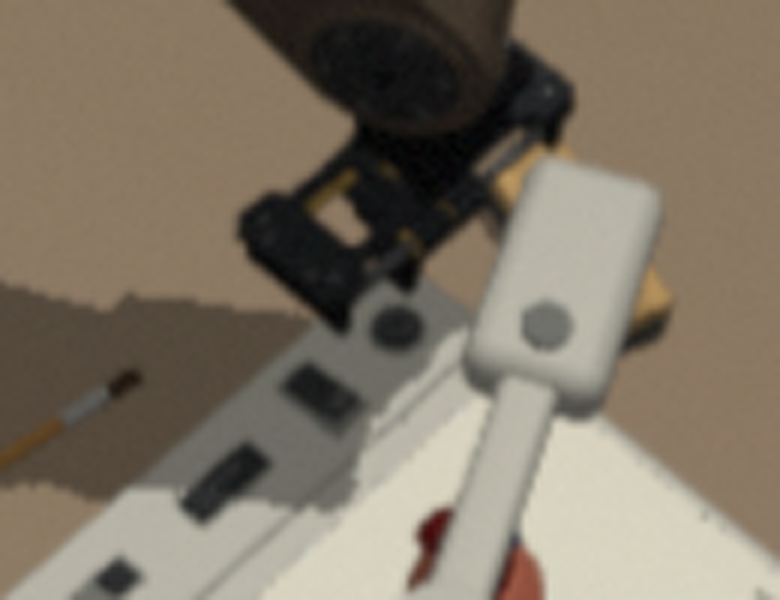

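View pics/top1.png

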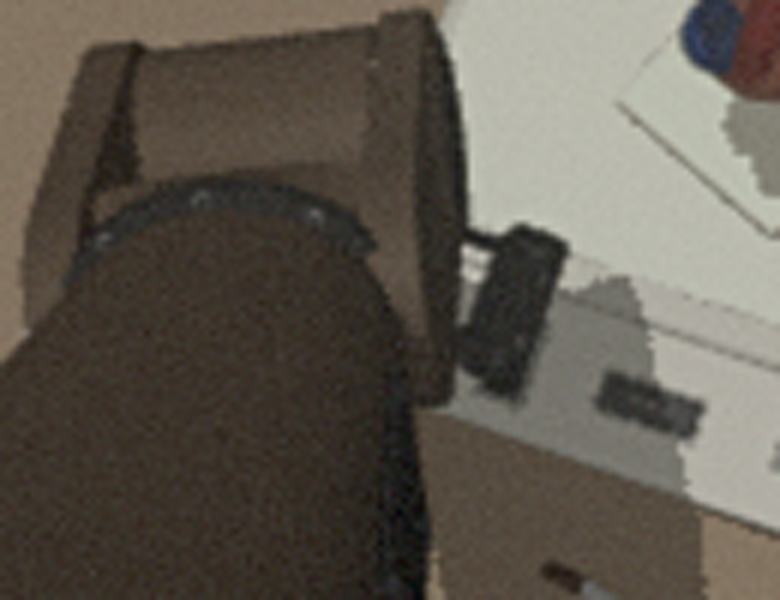

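The scene crop puts the fingertips at about (395,290), just above the power button at (397,327). The camera head is clear of the wrist. Next I press.

```bash
python3 -m pendant '[0,-0.004,0.025,0,1, 0,0,0.025,0,1, 0,0,0.01,0,1, 0,0,0.005,0,1, 0,0,0,0,1]'; python3 -m pendant '[0,0,0.005,0,1, 0,0,0.005,0,1,0,0,0,0,1]'
```

```text
t: 5.28
eef_pos: [544.1, 201.1, 33.8]
tcp_rot: [3.141, -0.0, -0.22]
ft_force: [-0.6, 0.3, 0.7]
opening: 0.007
t: 5.65
eef_pos: [544.0, 201.0, 29.7]
tcp_rot: [3.141, 0.0, -0.22]
ft_force: [-0.2, -0.8, 0.8]
opening: 0.002
```

```bash
python3 -c "
from h import *
s=env.state();print(s['eef_pos'],s['ft_force'],s['t'])"
```

```text
[543.95941223 201.0476369   29.66322641] [-0.18436791 -0.83550899  0.84745888] 5.65
```

```bash
python3 -m pendant '[0,0,0.003,0,1,0,0,0,0,1]'; python3 -m pendant '[0,0,0.003,0,1,0,0,0,0,1]'
```

```text
t: 5.9
eef_pos: [544.0, 201.1, 28.5]
tcp_rot: [3.141, 0.0, -0.22]
ft_force: [-0.1, -0.4, -0.6]
opening: 0.005
t: 6.15
eef_pos: [544.0, 201.1, 27.3]
tcp_rot: [3.142, 0.0, -0.22]
ft_force: [0.1, 0.6, -0.5]
opening: 0.005
```

```bash
cat > pic.py <<'E'
from h import *
import sys
out=[]
for c in("scene","top"):
    im=env.read_camera(c);u,v=proj(c,env.state()["eef_pos"])[0]
    u,v=int(u),int(v);w=im[v-40:v+40,u-50:u+50,::-1]
    out.append(cv2.resize(w,(400,320),interpolation=cv2.INTER_CUBIC))
cv2.imwrite(f"pics/{sys.argv[1]}.png",np.hstack(out))
E
python3 pic.py p2
```

```text
(no output)
```

View pics/p2.png

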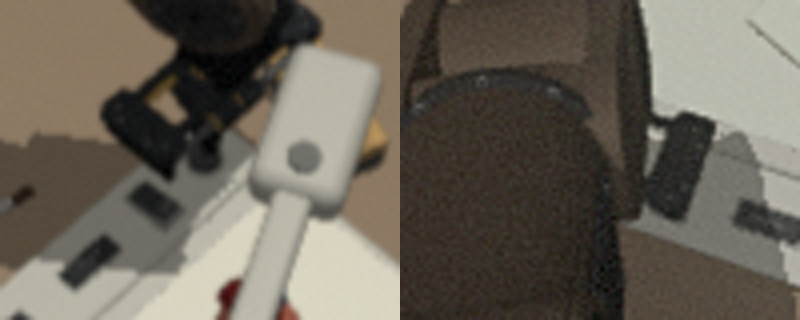

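The left view shows the fingers just above the cap or touching it, and there is no force yet. I continue down in small force-checked steps.

```bash
python3 -m pendant '[0,0,0.004,0,1,0,0,0,0,1]'; python3 -m pendant '[0,0,0.004,0,1,0,0,0,0,1]'
```

```text
t: 6.5
eef_pos: [543.9, 201.0, 25.6]
tcp_rot: [3.141, 0.0, -0.22]
ft_force: [-0.2, -0.0, -0.4]
opening: 0.005
t: 6.75
eef_pos: [543.9, 201.0, 24.0]
tcp_rot: [3.141, 0.0, -0.22]
ft_force: [0.6, 0.1, 0.5]
opening: 0.001
```

```bash
python3 - <<'E'
from h import *
im=env.read_camera("scene")
e=env.state()["eef_pos"]
pts=proj("scene",np.array([e,e+[0,0,10],e+[0,0,30]]))
u,v=proj("scene",e)[0];u0,v0=int(u)-25,int(v)-22
k=14;w=cv2.resize(im[v0:v0+40,u0:u0+50,::-1],None,fx=k,fy=k,interpolation=cv2.INTER_CUBIC)
w=np.clip(w.astype(float)*1.7,0,255).astype(np.uint8)
for a,b in pts: cv2.circle(w,(int((a-u0+.5)*k),int((b-v0+.5)*k)),4,(0,0,255),-1)
cv2.imwrite("pics/z3.png",w)
for c in("scene","top"):print(c,[(np.round(d["xyz"],1),round(d["confidence"],2)) for d in env.landmark_of("power_top",c)[:2]])
E
```

```text
scene [(array([542.7, 202. ,  28.1]), 0.41)]
top []
```

View pics/z3.png

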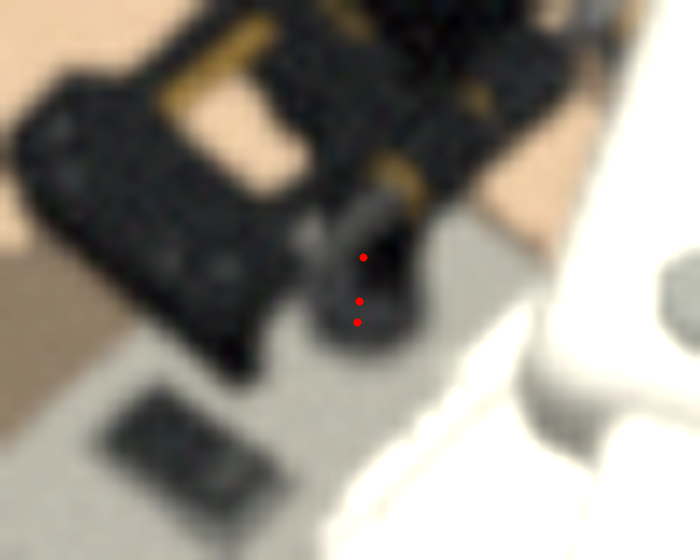

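```bash
python3 -m pendant '[0,0,0.004,0,1,0,0,0,0,1]'; python3 -m pendant '[0,0,0.004,0,1,0,0,0,0,1]'
```

```text
t: 7.15
eef_pos: [543.9, 201.1, 22.5]
tcp_rot: [3.141, 0.0, -0.22]
ft_force: [-0.4, -0.4, -0.7]
opening: 0.002
t: 7.4
eef_pos: [543.9, 201.0, 20.9]
tcp_rot: [3.141, 0.0, -0.22]
ft_force: [0.5, -0.5, -0.4]
opening: 0.004
```

```bash
cat > zoom.py <<'E'
from h import *
import sys
c=sys.argv[2] if len(sys.argv)>2 else "scene"
im=env.read_camera(c)
e=env.state()["eef_pos"]
pts=proj(c,np.array([e]))
u,v=pts[0];u0,v0=int(u)-25,int(v)-22
k=14;w=cv2.resize(im[v0:v0+40,u0:u0+50,::-1],None,fx=k,fy=k,interpolation=cv2.INTER_CUBIC)
w=np.clip(w.astype(float)*2.2,0,255).astype(np.uint8)
for a,b in pts: cv2.circle(w,(int((a-u0+.5)*k),int((b-v0+.5)*k)),4,(0,0,255),-1)
cv2.imwrite(f"pics/{sys.argv[1]}.png",w)
s=env.state();print(s["ft_force"],s["tau"],s["joints"],s["moment"])
E
python3 zoom.py z4
```

```text
[-0.31720692 -0.50614173  0.49789011] [-1.86425008e-03 -6.18566608e+01 -1.69060796e+01 -3.03671135e-03
 -9.84118623e-02  1.39685690e-05] [ 2.40200463e-01  6.42538056e-01  1.81993454e+00 -1.56532122e-04
  6.79256315e-01  2.03094995e+00] [0.03247229 0.01405285 0.07468213]
```

View pics/z4.png

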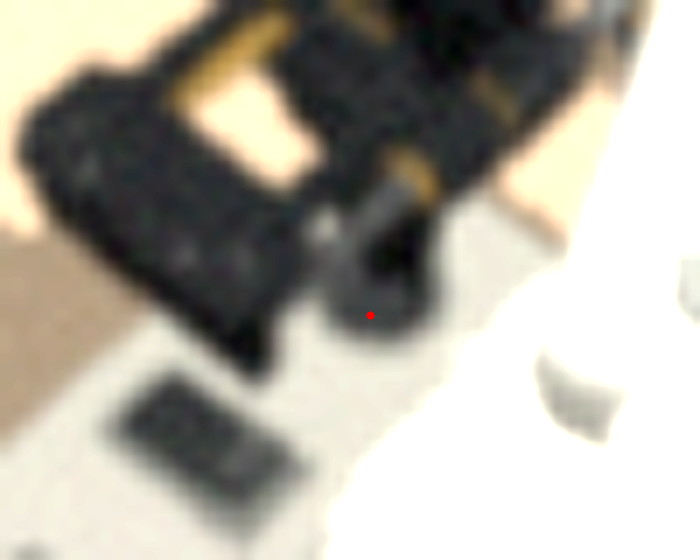

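The tips still appear to hover above the cap, and both force and joint torques say there is no contact. The shut fingers probably end short of the TCP, so I keep feeling downward.

```bash
python3 -m pendant '[0,0,0.004,0,1,0,0,0,0,1]'; python3 -m pendant '[0,0,0.004,0,1,0,0,0,0,1]';python3 zoom.py z5
```

```text
t: 7.7
eef_pos: [543.9, 201.0, 19.2]
tcp_rot: [3.141, 0.0, -0.22]
ft_force: [-0.4, 0.2, -0.4]
opening: 0.005
t: 7.95
eef_pos: [544.0, 201.0, 17.7]
tcp_rot: [3.141, 0.0, -0.22]
ft_force: [0.3, 0.1, 0.3]
opening: 0.003
[0.16385028 1.05894073 0.0948437 ] [ 9.19269951e-05 -6.19775534e+01 -1.67350388e+01 -2.96719612e-03
 -9.83826234e-02 -3.79819653e-05] [ 2.40191511e-01  6.47405843e-01  1.82167954e+00 -1.60908788e-04
  6.72596511e-01  2.03092029e+00] [0.05334408 0.0285568  0.00630582]
```

View pics/z5.png

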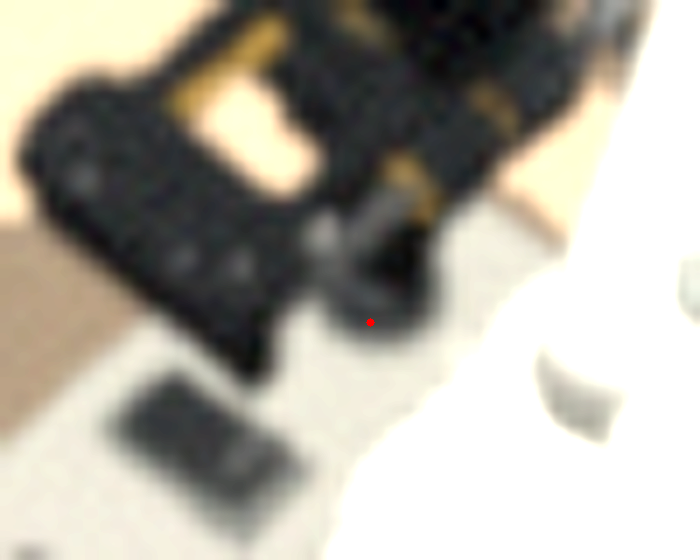

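```bash
python3 -m pendant '[0,0,0.004,0,1,0,0,0,0,1]'; python3 -m pendant '[0,0,0.004,0,1,0,0,0,0,1]'; python3 -m pendant '[0,0,0.004,0,1,0,0,0,0,1]'
```

```text
t: 8.25
eef_pos: [544.0, 201.0, 16.1]
tcp_rot: [3.141, 0.0, -0.22]
ft_force: [-0.1, -0.2, 0.4]
opening: 0.001
t: 8.5
eef_pos: [544.0, 201.0, 14.5]
tcp_rot: [3.141, 0.0, -0.22]
ft_force: [-0.4, 0.5, 0.6]
opening: 0.009
t: 8.75
eef_pos: [544.0, 201.0, 12.9]
tcp_rot: [3.141, 0.0, -0.22]
ft_force: [0.1, 0.6, 0.4]
opening: 0.01
```

```bash
cat > ov.py <<'E'
from h import *
import sys
from scipy.spatial.transform import Rotation as Ro
c=sys.argv[2];im=env.read_camera(c);s=env.state();e=s["eef_pos"];R=Ro.from_euler("xyz",s["tcp_rot"]).as_matrix()
u,v=proj(c,e+[0,0,40])[0];u0,v0=int(u)-28,int(v)-21
k=14;w=cv2.resize(im[v0:v0+42,u0:u0+56,::-1],None,fx=k,fy=k,interpolation=cv2.INTER_CUBIC)
w=np.clip((w/255.)**.6*255*1.1,0,255).astype(np.uint8)
def box(x,y,z0,z1,col):
    P=np.array([[a*x,b*y,-z] for z in(z0,z1) for a,b in((-1,-1),(1,-1),(1,1),(-1,1))])@R.T+e
    q=((proj(c,P)-[u0,v0]+.5)*k).astype(int)
    for i in range(4):
        for a,b in((i,(i+1)%4),(4+i,4+(i+1)%4),(i,4+i)): cv2.line(w,q[a].tolist(),q[b].tolist(),col,1)
box(10,12,0,78,(0,255,0)); box(37.5,90,78,80,(0,0,255))
P=base([635.7,47.8,-.2177],np.array([[-122.5+13*np.cos(t),130+13*np.sin(t),36+1.4*np.cos(t)] for t in np.linspace(0,6.28,30)]))
cv2.polylines(w,[((proj(c,P)-[u0,v0]+.5)*k).astype(int)],True,(255,0,255),1)
cv2.imwrite(f"pics/{sys.argv[1]}.png",w)
E
python3 ov.py o1 scene; python3 ov.py o2 top
```

```text
(no output)
```

View pics/o1.png

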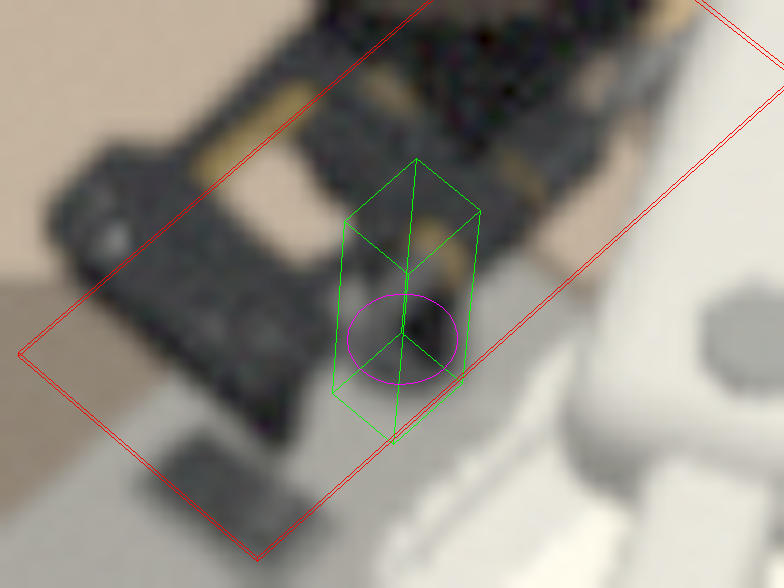

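View pics/o2.png

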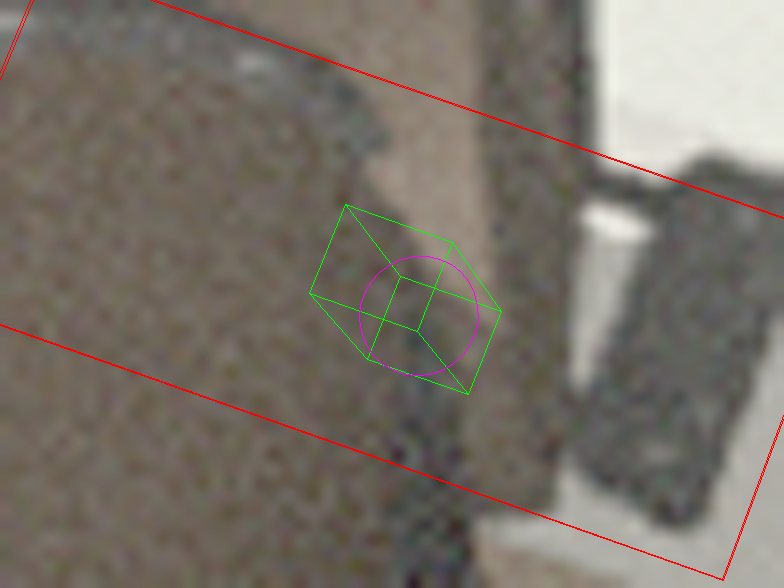

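The overlay shows the real finger ends sitting well above where the TCP model puts them: the dark tip is at about (425,325) and the model tip at about (395,410). I keep feeling downward.

```bash
python3 -m pendant '[0,0,0.004,0,1,0,0,0,0,1]'; python3 -m pendant '[0,0,0.004,0,1,0,0,0,0,1]'; python3 zoom.py z6; python3 - <<'E'
from h import *
s=env.state();print(proj("scene",s["eef_pos"]))
E
```

```text
t: 9.1
eef_pos: [544.0, 201.0, 11.3]
tcp_rot: [3.141, 0.0, -0.22]
ft_force: [-0.5, 0.4, 0.3]
opening: 0.006
t: 9.35
eef_pos: [544.1, 201.1, 9.8]
tcp_rot: [-3.142, -0.0, -0.22]
ft_force: [0.4, 0.1, 0.3]
opening: 0.006
[ 0.1710555  -0.72142205  1.06753293] [ 1.21006491e-01 -6.16200328e+01 -1.59128255e+01  2.83840980e-02
 -8.80286767e-03 -4.20902097e-04] [ 2.40235225e-01  6.59610654e-01  1.82558079e+00 -2.31664596e-04
  6.56158731e-01  2.03093260e+00] [ 0.02446326 -0.09345676 -0.00228633]
[[270.88016635 185.71379031]]
```

View pics/z6.png

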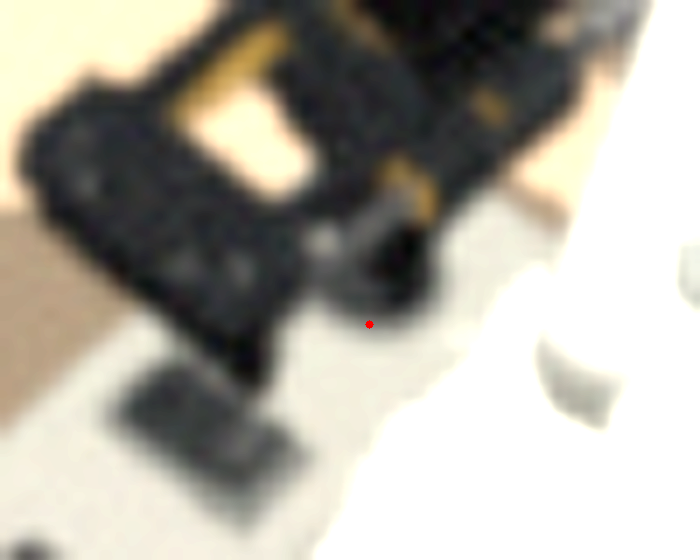

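Joint torques have shifted (j3 from -16.7 to -15.9), which looks like first contact at TCP z≈10. I continue with smaller steps and watch the torques as well.

```bash
cat > st.py <<'E'
from h import *
s=env.state();print(s["tau"].round(2),s["moment"].round(2),s["ft_force"].round(1))
E
for i in 1; do python3 -m pendant '[0,0,0.004,0,1,0,0,0,0,1]'; python3 st.py; python3 -m pendant '[0,0,0.004,0,1,0,0,0,0,1]';python3 st.py; done
```

```text
t: 9.65
eef_pos: [544.2, 201.1, 8.2]
tcp_rot: [-3.141, -0.0, -0.22]
ft_force: [0.3, -1.7, 1.9]
opening: 0.004
[  0.45 -61.07 -15.21   0.11   0.15  -0.  ] [-0.04 -0.17  0.03] [ 0.3 -1.7  1.9]
t: 9.9
eef_pos: [544.2, 201.1, 6.5]
tcp_rot: [-3.142, -0.0, -0.22]
ft_force: [-0.1, -0.4, 1.8]
opening: 0.004
[  0.36 -60.97 -14.9    0.08   0.22   0.  ] [-0.03 -0.23  0.  ] [-0.1 -0.4  1.8]
```

The moment and lateral force don't match a simple tip contact, so I look at the full pictures before going on.

```bash
python3 - <<'E'
from h import *
for c in("scene","top"):
    im=env.read_camera(c); w=im[90:300,170:450] if c=="scene" else im[70:270,120:390]
    w=np.clip((w/255.)**.6*255,0,255).astype(np.uint8)
    cv2.imwrite(f"pics/{c}7.png",cv2.resize(w[:,:,::-1],(780,585),interpolation=cv2.INTER_CUBIC))
E
python3 st.py
```

```text
[  0.28 -61.12 -15.01   0.07   0.24   0.  ] [ 0.   -0.27 -0.01] [ 1.9 -0.2  1.9]
```

View pics/scene7.png

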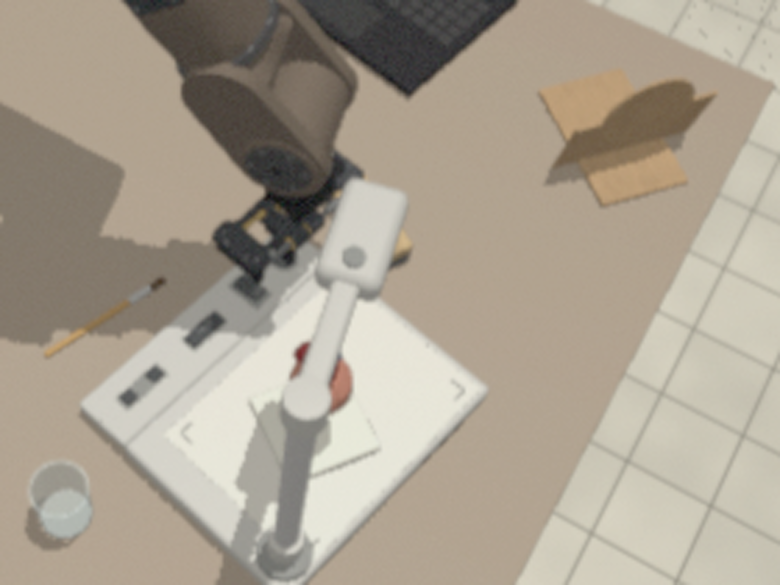

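View pics/top7.png

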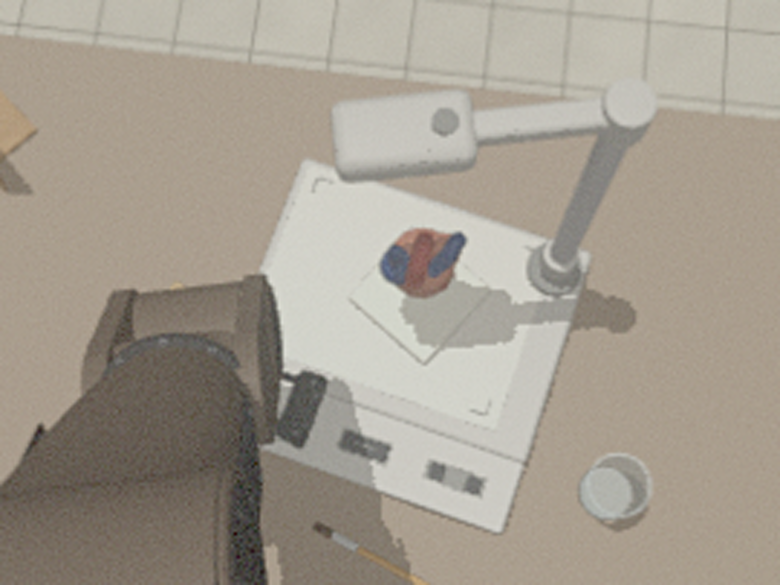

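Both pictures look undisturbed: the camera head, heart and beaker are in place and the fingers are over the power cap. The torque changes resolve to roughly Fz 2 N and Fx 1 N, which fits the cap sliding in. I continue to the hard stop.

```bash
python3 -m pendant '[0,0,0.004,0,1,0,0,0,0,1]'; python3 st.py; python3 -m pendant '[0,0,0.003,0,1,0,0,0,0,1]';python3 st.py
```

```text
t: 10.25
eef_pos: [544.2, 201.1, 5.4]
tcp_rot: [-3.141, -0.001, -0.22]
ft_force: [0.3, -1.6, 6.7]
opening: 0.006
[ 5.700e-01 -5.818e+01 -1.435e+01  1.600e-01  3.000e-02 -1.000e-02] [-0.11 -0.17 -0.01] [ 0.3 -1.6  6.7]
t: 10.5
eef_pos: [544.4, 201.1, 5.1]
tcp_rot: [-3.141, -0.001, -0.22]
ft_force: [-3.4, -1.6, 18.4]
opening: 0.006
[ 5.800e-01 -5.252e+01 -1.394e+01  2.400e-01 -7.100e-01 -2.000e-02] [-0.35  0.29 -0.07] [-3.4 -1.6 18.4]
```

Hard stop with 18 N at z≈5.1, after 5 mm of travel from first contact (10.3). The button is fully in, and the real finger ends sit about 27 mm above the reported TCP. Next I lift and move over the lamp's far end.

```bash
python3 -m pendant '[0,0,-0.04,0,1,0,0,-0.04,0,1,0.022,0.075,0,0,1,0.022,0.075,0,0,1,0,0,0,0,1]'; python3 st.py; python3 zoom.py z8
```

```text
t: 11.12
eef_pos: [548.2, 137.3, 36.4]
tcp_rot: [3.141, -0.0, -0.222]
ft_force: [0.3, 0.9, 0.1]
opening: 0.003
[ -1.7  -59.85 -16.87  -0.1   -0.14  -0.4 ] [ 0.06 -0.02 -0.01] [0.3 0.9 0.1]
[ 0.22269724 -1.12442904 -0.34893867] [-1.48083217e+00 -5.99139154e+01 -1.69756097e+01 -5.70142188e-02
 -9.63340863e-02 -1.57816233e-01] [1.30160644e-01 6.04225664e-01 1.84814574e+00 4.19103287e-05
 6.89016222e-01 1.92234924e+00] [0.04039261 0.01894575 0.0038552 ]
```

View pics/z8.png

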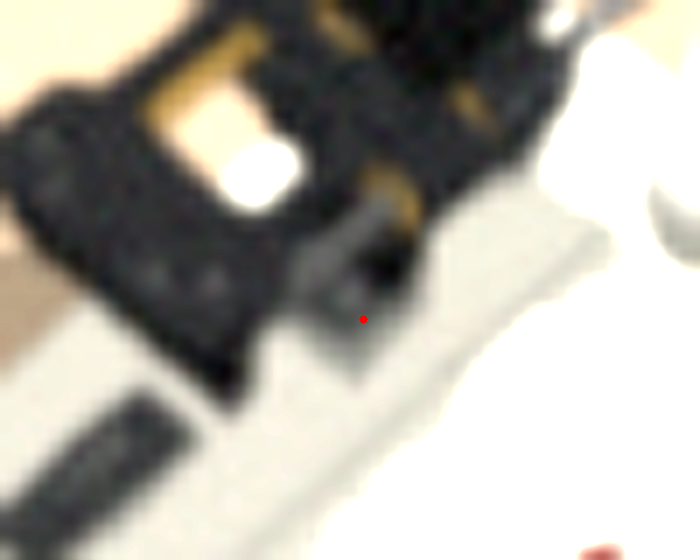

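Fingers hover over the rocker's far half; its far corner is visible at (355,370). I press in steps.

```bash
python3 -m pendant '[0,0,0.02,0,1,0,0,0.02,0,1,0,0,0.006,0,1,0,0,0,0,1]'; python3 st.py;  python3 -m pendant '[0,0,0.005,0,1,0,0,0,0,1]';python3 st.py; python3 -m pendant '[0,0,0.005,0,1,0,0,0,0,1]';python3 st.py;  python3 -m pendant '[0,0,0.004,0,1,0,0,0,0,1]';python3 st.py
```

```text
t: 11.68
eef_pos: [547.9, 139.0, 17.0]
tcp_rot: [3.141, 0.001, -0.219]
ft_force: [-0.3, 0.1, 0.7]
opening: 0.002
[  0.07 -60.17 -15.97   0.    -0.13   0.  ] [ 0.    0.03 -0.04] [-0.3  0.1  0.7]
t: 11.92
eef_pos: [548.4, 138.8, 15.6]
tcp_rot: [-3.141, -0.001, -0.22]
ft_force: [1.4, 0.1, 1.5]
opening: 0.003
[-1.000e-01 -5.990e+01 -1.543e+01 -5.000e-02  4.000e-02  0.000e+00] [ 0.14 -0.1   0.04] [1.4 0.1 1.5]
t: 12.18
eef_pos: [548.6, 138.7, 13.6]
tcp_rot: [-3.141, -0.001, -0.22]
ft_force: [3.2, -0.2, 3.4]
opening: 0.005
[ 2.900e-01 -5.899e+01 -1.420e+01  4.000e-02  3.900e-01  0.000e+00] [ 0.06 -0.38  0.  ] [ 3.2 -0.2  3.4]
t: 12.42
eef_pos: [548.1, 138.6, 11.7]
tcp_rot: [3.141, 0.0, -0.22]
ft_force: [1.9, -0.3, 2.1]
opening: 0.003
[  0.3  -59.29 -14.31   0.06   0.34   0.  ] [ 0.04 -0.25  0.04] [ 1.9 -0.3  2.1]
```

```bash
python3 -m pendant '[0,0,0.004,0,1,0,0,0,0,1]'; python3 st.py;  python3 -m pendant '[0,0,0.004,0,1,0,0,0,0,1]';python3 st.py
```

```text
t: 12.68
eef_pos: [548.1, 138.6, 10.1]
tcp_rot: [3.141, -0.0, -0.22]
ft_force: [1.8, -0.9, 2.9]
opening: 0.004
[  0.43 -59.12 -14.01   0.08   0.38  -0.  ] [ 0.01 -0.35  0.04] [ 1.8 -0.9  2.9]
t: 12.92
eef_pos: [548.3, 138.7, 9.3]
tcp_rot: [-3.141, -0.001, -0.22]
ft_force: [1.0, -1.2, 12.6]
opening: 0.003
[ 6.300e-01 -5.421e+01 -1.319e+01  1.700e-01 -1.300e-01  1.000e-02] [-0.14  0.04  0.03] [ 1.  -1.2 12.6]
```

Hard stop at z≈9.3, close to the predicted 10. One more bit, then lift and move over the focus bar.

```bash
python3 -m pendant '[0,0,0.003,0,1,0,0,0,0,1]'; python3 st.py;  python3 -m pendant '[0,0,-0.04,0,1,0,0,-0.04,0,1,-0.022,0.094,0,0,1,-0.021,0.094,0,0,1,0,0,0,0,1,0,0,0,0,1]';python3 st.py; python3 - <<'E'
from h import *
im=env.read_camera("scene");w=im[150:225,220:320]
w=np.clip((w/255.)**.6*255,0,255).astype(np.uint8)
cv2.imwrite("pics/s9.png",cv2.resize(w[:,:,::-1],(800,600),interpolation=cv2.INTER_CUBIC))
for t in("power_top","lamp_far_end"):
    print(t,[(np.round(d["xyz"],1),round(d["confidence"],2)) for d in env.landmark_of(t,"scene")[:2]])
E
```

```text
t: 13.18
eef_pos: [548.4, 138.7, 9.1]
tcp_rot: [-3.141, -0.001, -0.22]
ft_force: [-2.5, -1.3, 23.3]
opening: 0.006
[ 5.900e-01 -4.823e+01 -1.271e+01  2.000e-01 -1.030e+00  2.000e-02] [-0.21  0.73  0.06] [-2.5 -1.3 23.3]
t: 13.92
eef_pos: [515.4, 69.3, 39.8]
tcp_rot: [-3.141, -0.001, -0.22]
ft_force: [1.2, -0.1, 0.6]
opening: 0.002
[-9.100e-01 -5.538e+01 -1.518e+01 -1.000e-02 -6.000e-02 -3.000e-02] [ 0.03 -0.04 -0.05] [ 1.2 -0.1  0.6]
power_top [(array([543.3, 203. ,  28.9]), 0.56)]
lamp_far_end [(array([544.7, 136.4,  32.5]), 0.56)]
```

View pics/s9.png

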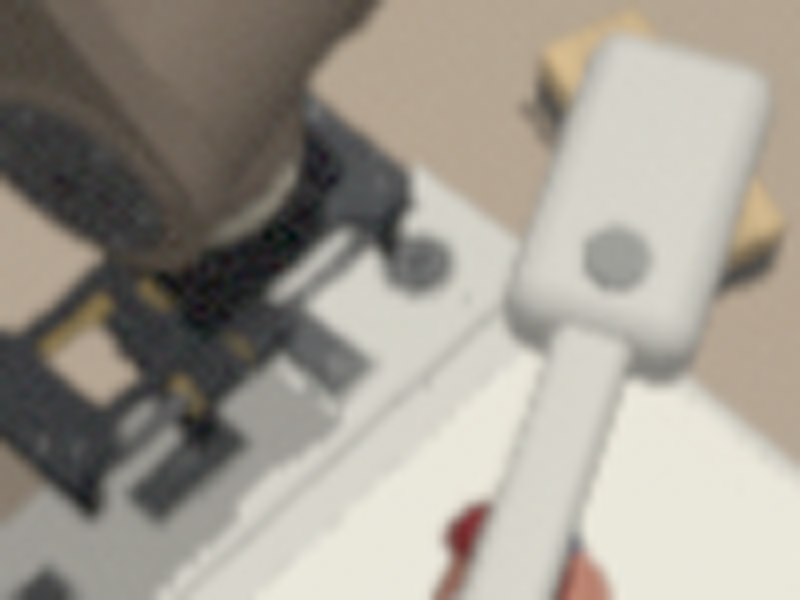

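Scene picture: the power cap at (420,262) sits low and clear. The rocker at (330,355) now shows its far end down (landmark z 38.8→32.5). The fingers hang above the focus bar (190,475). I press focus.

```bash
python3 -m pendant '[0,0,0.03,0,1,0,0,0.03,0,1,0,0,0.008,0,1,0,0,0,0,1]'; python3 -m pendant '[0,0,0.022,0,1,0,0,0,0,1]';python3 st.py
```

```text
t: 14.58
eef_pos: [514.7, 69.0, 11.7]
tcp_rot: [3.141, 0.001, -0.22]
ft_force: [0.4, -0.1, 0.6]
opening: 0.002
t: 14.82
eef_pos: [515.9, 69.0, 4.6]
tcp_rot: [-3.141, -0.003, -0.22]
ft_force: [-3.3, -1.5, 19.1]
opening: 0.003
[ 2.000e-01 -4.638e+01 -1.146e+01  1.200e-01 -7.500e-01 -1.000e-02] [-0.14  0.42 -0.03] [-3.3 -1.5 19.1]
```

Hard stop at 19 N at z 4.6, against a full spring force of 4.2 N. I hold briefly, then lift.

```bash
python3 -m pendant '[0,0,0,0,1,0,0,0,0,1,0,0,0,0,1]'; python3 -m pendant '[0,0,-0.05,0,1,0,0,-0.1,0,1,0,0,-0.12,0,1,0,0,-0.12,0,1,-0.1,0,0,0,1,-0.1,0,0,0,1,0,0,0,0,1,0,0,0,0,1]'; python3 st.py; python3 - <<'E'
from h import *
for c in("scene","top"):
    im=env.read_camera(c); w=im[90:300,170:450] if c=="scene" else im[70:270,120:390]
    w=np.clip((w/255.)**.6*255,0,255).astype(np.uint8)
    cv2.imwrite(f"pics/{c}10.png",cv2.resize(w[:,:,::-1],(780,585),interpolation=cv2.INTER_CUBIC))
    for t in("power_top","lamp_far_end","focus_top","zoom_out_top","camera_head","heart","beaker","eraser","brush"):
        print(c,t,[(np.round(d["xyz"],1).tolist(),round(d["confidence"],2)) for d in env.landmark_of(t,c)[:2]])
E
```

```text
t: 15.2
eef_pos: [515.9, 69.0, 4.6]
tcp_rot: [-3.141, -0.003, -0.22]
ft_force: [-2.7, -0.1, 17.9]
opening: 0.005
t: 16.2
eef_pos: [437.7, 86.5, 159.6]
tcp_rot: [-3.141, -0.001, -0.22]
ft_force: [-0.2, -0.1, 0.5]
opening: 0.001
[ 4.100e-01 -4.265e+01 -2.036e+01  2.000e-02 -5.000e-02  1.000e-02] [ 0.03  0.   -0.03] [-0.2 -0.1  0.5]
scene power_top [([545.7, 202.7, 26.8], 0.47)]
scene lamp_far_end [([541.8, 139.8, 31.6], 0.39)]
scene focus_top [([515.7, 75.8, 35.6], 0.55)]
scene zoom_out_top [([496.9, -8.6, 32.5], 0.38)]
scene camera_head [([684.6, 53.1, 407.3], 0.82)]
scene heart [([683.8, 30.3, 31.2], 0.64)]
scene beaker [([499.2, -190.4, 1.1], 0.57), ([604.6, 305.7, 2.4], 0.36)]
scene eraser [([602.3, 305.9, 0.8], 0.43)]
scene brush [([500.0, -188.5, -3.5], 0.64), ([405.9, 54.1, -1.5], 0.44)]
top power_top [([637.6, 47.7, 0.5], 0.29)]
top lamp_far_end []
top focus_top []
top zoom_out_top [([498.1, -5.8, 31.2], 0.62), ([635.2, 48.2, 2.0], 0.58)]
top camera_head [([689.3, 51.6, 411.0], 0.72)]
top heart [([681.8, 34.9, 32.2], 0.81), ([499.0, -7.4, 32.5], 0.74)]
top beaker [([499.0, -190.4, -0.4], 0.9)]
top eraser [([600.4, 307.2, 0.3], 0.71)]
top brush []
```

View pics/scene10.png

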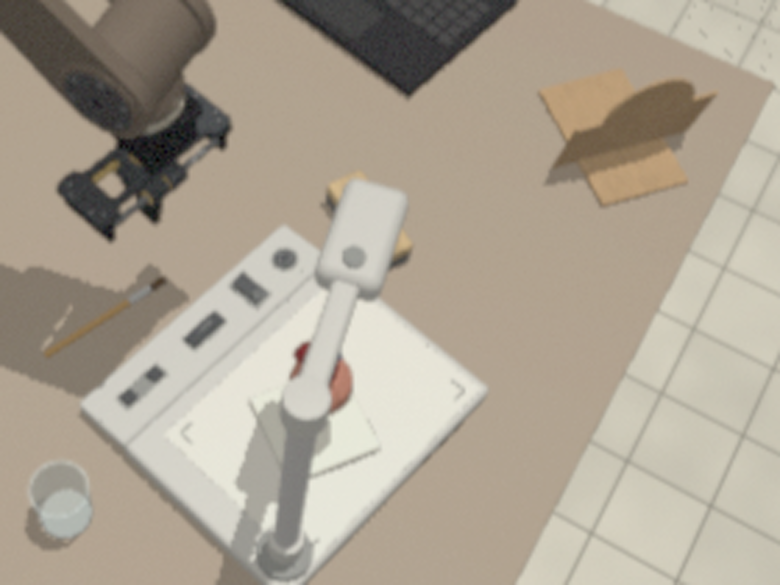

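View pics/top10.png

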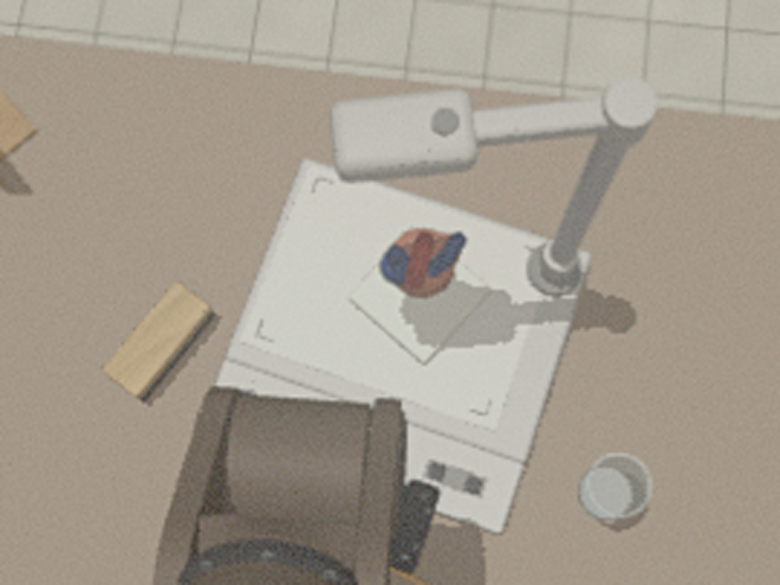

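Scene picture: the power button at (285,258) is low, the rocker at (250,290) has its far end down, and the focus bar at (205,330) is back up. The brush, beaker, heart and camera head are in place, and the eraser in the top view at (160,340) is too. The robot is clear, so I hand in.

```bash
python3 -c "
from cell import env
print(env.job_done())"
```

```text
the job is handed in; nothing more can be done
None
```

I pressed the three keys in the order asked with the shut fingertips, lifted clear, and handed the job in after about 17 s of robot time.

- **Power:** pressed 5 mm from first contact to a hard stop at 18 N. Afterwards the landmark height from the scene camera was lower, 26.8 mm against 30.8 mm before.
- **Lamp:** far end pressed down to a hard stop at 23 N. The landmark dropped from 38.8 to 31.6 mm, and the picture shows the far end down.
- **Focus:** held at its stop with 18–19 N for about half a second, then released. The landmark is back at 35.6 mm, where it was before.
- **Left alone:** nothing came near the zoom keys. The heart, beaker and eraser landmarks were within a few mm of their starting positions, and the brush and camera arm look unmoved in the pictures. After lifting off, the measured force was about zero.

Some checks disagreed:
- **Finger length:** the shut fingers made contact about 27 mm higher than the reported TCP implies, so I found each key by feel, from the forces.
- **Camera positions:** the two cameras placed the keys about 4 mm apart, so I used the mean.
- **Last network check:** with the arm in view, the top camera could not find the lamp, focus bar or brush and misplaced the power button. In the scene picture the camera head read 6 mm nearer in x than before, but only 1–2 mm in the top picture. The network's best guess for the brush was the beaker. I relied on the scene pictures for those.

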